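# Clear the casting bat and stand the fallen bottle on it

## Robot

A 6-joint arm with a two-finger parallel gripper is mounted at the origin on the work surface. World frame = base frame: x ahead of the robot, y to its left, z up, the work surface at z = 0. Lengths are in m, angles in degrees, forces in N, time in s.
With the tool pointing down it reaches from about 0.25 to 0.775 m from the base axis. Payload 4 kg.
Tool frame: the origin (TCP) lies midway between the tips of the shut fingers; the grasp point (between the pads) lies 19 mm behind it; z points along the fingers, y is the line along which they close (so a half turn about z gives the same grasp; the last joint's range is limited). The gripper opens to 85 mm and grips with 20 to 120 N. Pads are 22 mm wide; open, the fingers measure 114 mm over their backs; the gripper's body (76 mm by 85 mm) begins 54 mm behind the grasp point. The pads swing forward as they close: fully open they stand 13 mm farther back than shut.
Start: joints at [-79.017, 4.996, 78.535, -0, 96.463, -5.907], TCP at [0.16, -0.526, 0.231] pointing down, gripper open.
Joint ranges: [-177.83, 177.83], [-43.37, 116.18], [15.69, 146.23], [-61.86, 241.86], [9.47, 152.12], [-147.06, 147.06]. Speed limits (degrees/s): [159.86, 159.86, 180, 180, 180, 180].

## Interface

Orientations are given as a 3x3 rotation matrix whose columns are the frame's x, y, z axes.
In Python, from workcell import r gives the robot as it stands. The module is installed in compiled form; this text tells all that it offers.
- The arm moves only by the tool move_arm, never from a script. Its argument "targets" is a list of rows, each a list of 6 numbers: the shift along the tool's x, y, z in units of 40 mm (1.0 is 40 mm), then the turn, a rotation vector about the tool's x, y, z in units of 5 degrees (1.0 is 5 degrees). In form: [[x, y, z, wx, wy, wz], ...]. A call has exactly 10 rows; each row is the pose to reach, as a shift and turn from the pose commanded when the call began, along the tool's axes at that moment; what a row does not reach only later rows make up. A row lasts 1/12 s, in which the tool goes at most 41.7 mm and 7.16 degrees, less where a joint would pass 70% of its speed; a pose out of reach is approached as far as the arm can. A call with a gripper value outside its range is refused whole. "claw" is the opening, from -1 (shut) to 1 (fully open), set as the call begins (left out, the last holds). The fingers move at their own pace and stop on an object; "newtons" is the grip in N (left out, the last holds). Time passes only in rows, so rows that repeat a pose let the fingers close, or fill a call up. It gives the time, the measured TCP pose, the force, the opening and the grip force at its end, in the units of the state.
- r.get_state(): the state, without advancing time (a new reading comes with each control period).
- r.grab_frame(name): name is "scene" or "side" or "wrist"; returns the picture (400x640x3 uint8, red, green, blue); there is no depth.
- r.camera_info(name): a dict with "fx", "fy", "cx", "cy" (pixels), "rvec" (rotation vector, rad) and "tvec" (3), from world to camera coordinates, as OpenCV has them; the wrist camera has in their place "hand_eye" (4x4, takes a point from camera to tool coordinates, whose origin is the TCP and whose axes are the flange's). Camera axes: x right, y down, z forward; pixel columns grow to the right and rows downward; lengths in m; the calibration is good to about 2 mm. A picture is of the moment at which its call begins: read the wrist's pose just before it. camera_info takes no time and is no camera call.
- r.job_done(): hands the job in; it is judged then, once.
The state is a dict: "clock": time; "joint_positions": joint angles; "joint_velocities": joint speeds; "joint_efforts": joint torques, N m; "tool_pos": TCP position; "eef_rot": TCP orientation; "force": force on the tool from outside, world axes, zero at the start; "wrist_torque": the same for the moment, N m; "gripper_width": opening from 0.0 (shut) to 1.0 (fully open); "gripper_force": force on a finger pad.
Only numpy, scipy, OpenCV 4.12 (cv2) and the standard library are available. Lean on these libraries where they do the work, as an engineer would, in place of code of your own. Each camera call takes 0.05 s, during which the arm holds its last target. There are 200 camera calls.

## Task

Someone left the small pail on the round plaster bat, where the square bottle belongs, and the bottle has fallen over on the bench. First hang the pail by its handle on the hook of the stand and let go of it; then stand the fallen bottle upright, cap up, on the middle of the bat, setting it down gently, and leave the other things on the bench alone.

Things in the scene. Friction and masses are not known exactly. Their poses are not given: they have to be found in the camera images.
- pail: Small white plastic pail, loose, 0.2 kg, upright on the bat: foot 76 mm, rim 96 mm across, 100 mm high. Rigid steel handle of 10 mm square bar, standing up: two uprights at y = -51 and +51 mm and a straight level top bar along the pail's y axis, its axis 175 mm above the foot, 70 mm of free gap between rim and bar. Origin: centre of the foot's underside; z up.
- pail_bar (a point): Middle of the pail's handle bar, on the bar's axis (pail frame 0, 0, 175 mm).
- hook: Fixed dark steel stand: base plate 150 x 130 x 10 mm, post 16 mm thick, and on its top a level round arm 12 mm thick along the stand's -x axis (roughly towards the robot), its top 230 mm above the bench. The arm runs from the post (x = 0) to an upturned tip at x = -125 to -140 mm, whose top is 250 mm above the bench. Origin: foot of the post, at bench level; z up.
- hook_seat (a point): Point on top of the hook's arm, 85 mm from the post's axis (stand frame -85, 0, 230 mm), a good place for the pail's handle bar to rest; the hung bar's axis is then 5 mm above it.
- bottle: Grey plastic bottle, loose, 0.35 kg, lying on a flat side on the bench: square body 52 x 52 mm, 110 mm long, then a neck 42 mm across, 8 mm long, and a round black cap 36 mm across, 22 mm long; 140 mm in all. Origin: centre of its foot's underside; z runs from foot to cap (level at the start, up when it stands); x and y are square to its sides.
- bat: Round off-white plaster disc lying fixed on the bench, 160 mm across, 16 mm thick. Origin: centre of its underside; its top is 16 mm above that.
- jar: Amber glass jar with a lid, 60 mm across, 85 mm high, loose. A bystander: leave it alone. Origin: centre of its underside.
- bowl: Blue ceramic bowl, 100 mm across, 50 mm high, loose. A bystander: leave it alone. Origin: centre of its underside.
- mould: Block-shaped plaster mould, 80 x 110 x 60 mm, loose. A bystander: leave it alone. Origin: centre of its underside.
- mug: Terracotta mug with one handle (at its +y side), 76 mm across, 85 mm high, loose. A bystander: leave it alone. Origin: centre of its underside.

How it is judged (in metres and radians):
On the way, in this order (a step that is already met when the one before it is completed fails the run):
1. the pail hangs by its handle on the hook's arm, let go of (contact force between pail and hook above 0.5 N and contact force between pail and the fingers below 0.1 N and x of pail_bar in the frame of hook between -0.135 and -0.02 m and y of pail_bar in the frame of hook between -0.04 and 0.04 m and z of pail_bar in the frame of hook above 0.215 m and angle between pail's own z axis and vertical below 0.4 rad and linear speed of pail below 0.2 m/s), for 0.3 s.
2. the bottle stands upright on the bat, let go of (angle between bottle's own z axis and vertical below 0.1 rad and horizontal distance between bottle and bat below 0.04 m and z of bottle in the frame of bat between 0.01 and 0.021 m and contact force between bottle and bat above 0.5 N and contact force between bottle and the fingers below 0.1 N and linear speed of bottle below 0.03 m/s), for 0.3 s.
At the end, for the whole second after the job is handed in: Pail hangs, at most barely swinging (under 0.2 m/s): handle bar on the arm, its middle 20 to 135 mm from the post, within 40 mm sideways, tilt under 0.4 rad. Bottle stands at rest on the bat, cap up, within 0.1 rad of vertical, within 40 mm of the bat centre. Both let go of (all of step 1 and all of step 2); the robot touches nothing.
It fails at once if a bystander (jar, bowl, plaster block or mug) is shifted by more than 30 mm or knocked over (distance of any of jar, bowl, mould, mug from where it was at the start of the episode above 0.03 m or angle between any of jar, bowl, mould, mug's own z axis and vertical above 0.5 rad).
It fails at once if the bottle hits or is pressed on the bat with more than 60 N (contact force between bottle and bat above 60 N).
It also fails if it takes over 59 s, if anything falls off the work surface, if the arm or the gripper's body presses on something with over 40 N, if the wrist force passes 120 N, or if a joint passes its speed limit or range.

## Working session

There is one attempt and no reset: what is moved stays moved. The work goes in short steps, Python scripts to look and compute and a tool call to move; the robot and the scene stay as the last step left them, time stands still between calls to the robot, and variables do not carry over. Pictures are saved under pics/ and viewed, at most 10 in all, crops included, and the job is handed in when it is done.

Besides the shell and the picture viewer there is one more tool, called after ">>>" as name(argument=value, ...), one argument or row to a line, values as JSON. move_arm: Moves the arm, as the interface text tells. Its arguments: {"type":"object","properties":{"targets":{"type":"array"},"claw":{"type":"number"},"newtons":{"type":"number"}},"required":["targets"]}

```bash
mkdir -p pics
python3 - <<'E'
from workcell import r
import cv2
for n in ("scene","side"):
    cv2.imwrite(f"pics/{n}0.png",r.grab_frame(n)[:,:,::-1]); print(n,r.camera_info(n))
print(r.camera_info("wrist")); s=r.get_state(); print(s)
E
```

```text
scene {'fx': 382.76506184216976, 'fy': 382.76506184216976, 'cx': 317.5044616148661, 'cy': 199.15072624337134, 'rvec': array([ 1.59659619,  1.7595975 , -0.84475686]), 'tvec': array([-0.03606666, -0.23699557,  1.8848059 ])}
side {'fx': 486.1614362819628, 'fy': 486.1614362819628, 'cx': 321.2158293702488, 'cy': 203.48351119041854, 'rvec': array([ 0.49004254, -2.5773569 ,  1.38109794]), 'tvec': array([0.59127841, 0.2151637 , 1.33361132])}
{'fx': 290.7718131233244, 'fy': 290.7718131233244, 'cx': 316.06868514791176, 'cy': 197.05310447214902, 'hand_eye': array([[-1.42804447e-04, -9.61270060e-01, -2.75608147e-01,
         7.05962755e-02],
       [ 9.99999647e-01, -3.65473375e-04,  7.56560425e-04,
        -4.04335447e-04],
       [-8.27986325e-04, -2.75607941e-01,  9.61269773e-01,
        -1.42912653e-01],
       [ 0.00000000e+00,  0.00000000e+00,  0.00000000e+00,
         1.00000000e+00]])}
{'clock': 0.1, 'joint_positions': array([-7.90168091e+01,  5.03711201e+00,  7.86179054e+01, -1.44109153e-04,
        9.64622692e+01, -5.90720216e+00]), 'joint_velocities': array([ 0.17244783, -0.1592991 , -0.24652424,  0.00190104, -0.06070072,
       -0.10956967]), 'joint_efforts': array([ 2.51449303e-03, -3.53015184e+01, -3.14217567e+01, -2.17701531e-04,
        7.98490131e-03,  8.41406091e-06]), 'tool_pos': array([ 0.15970602, -0.52582926,  0.23021871]), 'eef_rot': array([[ 9.56862436e-01,  2.90541090e-01, -3.92457034e-04],
       [ 2.90541280e-01, -9.56860349e-01,  2.00906588e-03],
       [ 2.08189617e-04, -2.03642464e-03, -9.99997905e-01]]), 'force': array([-0.05914531, -0.07410037, -0.24035743]), 'wrist_torque': array([-0.04419191,  0.0127073 , -0.04759053]), 'gripper_force': 0.0, 'gripper_width': 0.9999254769679204}
```

View pics/scene0.png

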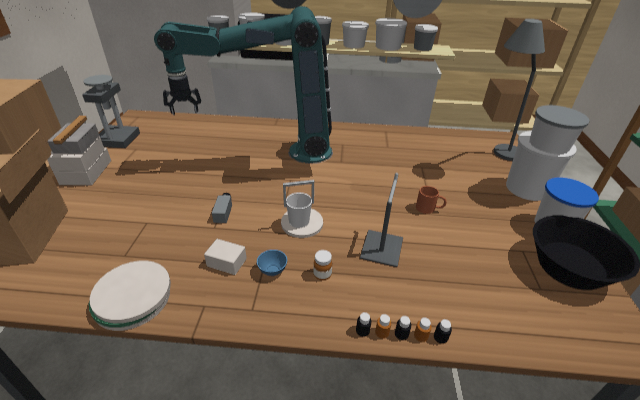

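View pics/side0.png

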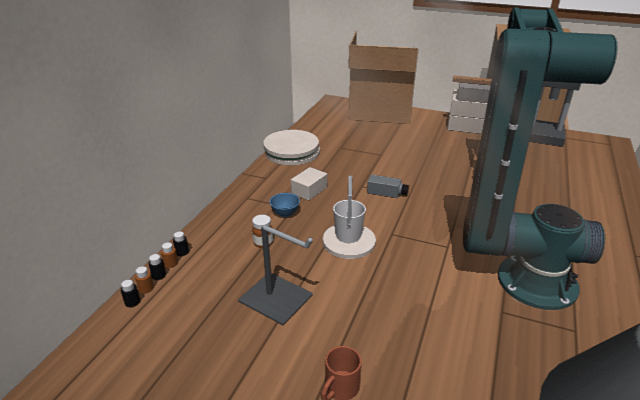

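The scene view shows the bottle at about (222,208), the pail on the bat at (300,215), and the stand at (385,245) with its arm tip near (395,177). The side view shows the same things: bottle (388,187), pail (349,222), hook arm tip (310,242). Next I'll enlarge both.

Run:
```python
import cv2
a=cv2.imread("pics/scene0.png")[165:275,200:410]; b=cv2.imread("pics/side0.png")[165:325,235:415]
cv2.imwrite("pics/c1.png",cv2.resize(a,None,fx=3.8,fy=3.8,interpolation=cv2.INTER_CUBIC))
cv2.imwrite("pics/c2.png",cv2.resize(b,None,fx=3.7,fy=3.7,interpolation=cv2.INTER_CUBIC))
```

```text
(no output)
```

View pics/c1.png

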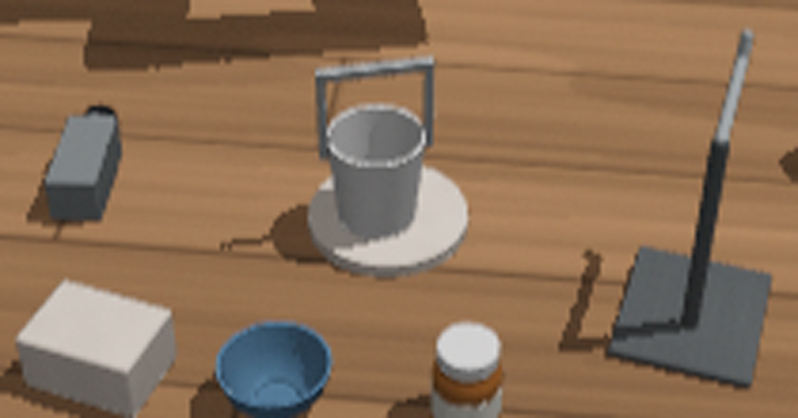

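View pics/c2.png

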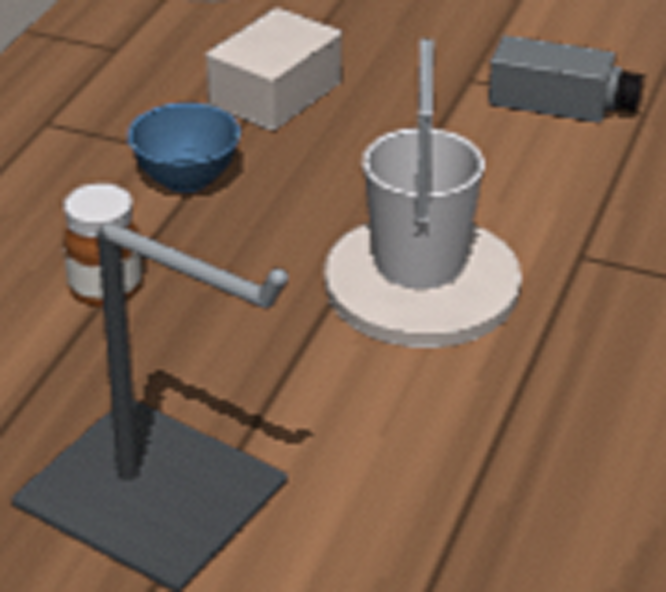

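The crops are clear enough for point correspondences: handle bar ends, stand plate, post and arm, bottle body corners, and the extremes of the bat's disc. I'll fit the poses from those.

```bash
cat > h.py <<'E'
import numpy as np, cv2
from scipy.optimize import least_squares
from workcell import r
C={n:r.camera_info(n) for n in("scene","side")}
def proj(n,P):
    c=C[n];K=np.array([[c['fx'],0,c['cx']],[0,c['fy'],c['cy']],[0,0,1]])
    return cv2.projectPoints(np.array(P,float).reshape(-1,3),c['rvec'],c['tvec'],K,None)[0][:,0]
def pl(q,P,z0=0):
    c,s=np.cos(q[2]),np.sin(q[2]);P=np.array(P,float)
    return P@np.array([[c,s,0],[-s,c,0],[0,0,1]])+[q[0],q[1],z0]
c1=lambda L:(np.array(L,float)+.5)/3.8-.5+[200,165]
c2=lambda L:(np.array(L,float)+.5)/3.7-.5+[235,165]
def fit(q0,S,D,z0=0):
    f=lambda q:np.r_[(proj("scene",pl(q,S[0],z0))-c1(S[1])).ravel(),(proj("side",pl(q,D[0],z0))-c2(D[1])).ravel()]
    o=least_squares(f,q0,loss='soft_l1');print(np.round(o.x,4),"yaw",round(np.degrees(o.x[2]),2),"res",np.round(f(o.x),1));return o.x
E
cat > m.py <<'E'
from h import *
# pail handle
fit([.5,0,0],([[0,-56,175],[0,56,175],[0,-51,180],[0,51,180]]*np.array(.001),[(318,74),(434,63),(322,69),(429,58)]),
    ([[0,-51,180],[0,51,175]]*np.array(.001),[(427,40),(425,108)]),.016)
# stand: post & arm
T=[[0,0,10],[-132,0,250],[-8,0,226]]
fit([.7,.2,0],(np.array(T)*.001,[(690,326),(747,33),(722,140)]),(np.array([[0,0,10],[-132,0,250],[0,0,230]])*.001,[(127,477),(279,274),(105,232)]))
# bottle: lying, q yaw = direction foot->cap ; local: X along axis, Y side
h=.026
fit([.6,-.25,3.1],(np.array([[0,-h,.052],[0,h,.052],[0,-h,0],[0,h,0],[.11,-h,.052],[.11,h,.052]]),[(102,188),(48,183),(98,220),(50,216),(116,117),(69,116)][:6]),
 (np.array([[0,-h,.052],[.11,-h,.052],[.11,-h,0],[0,-h,0],[0,h,.052],[.11,h,.052]]),[(491,71),(603,85),(600,119),(491,106),(503,38),(615,52)]))
# bat
t=np.linspace(0,2*np.pi,721)
def ex(n,q):
    p=proj(n,np.c_[q[0]+.08*np.cos(t),q[1]+.08*np.sin(t),0*t+.016]);return np.array([p[:,0].min(),p[:,0].max(),p[:,1].max()])
a=c1([(308,262),(468,262)]);b=c2([(326,333),(521,333)])
f=lambda q:np.r_[ex("scene",q)-[a[0,0],a[1,0],a[0,1]],ex("side",q)-[b[0,0],b[1,0],b[0,1]]]
o=least_squares(f,[.5,0]);print("bat",o.x,np.round(o.fun,1))
E
python3 m.py
python3 - <<'E'
from h import *
# rough single-point ground hits for bystanders via side px at bench: solve on plane z
def ground(n,uv,z):
    return least_squares(lambda q:(proj(n,[[q[0],q[1],z]])-uv).ravel(),[.5,0]).x.round(3)
print("jar",ground("scene",(322,257),.085),"bowl",ground("scene",(272,259),.05),"mould",ground("scene",(226,249),.06),"mug",ground("scene",(427,192),.085))
E
```

```text
[0.5434 0.0123 0.3066] yaw 17.57 res [-0.9  0.3  0.1 -0.3 -0.6  0.3  0.1  0.   0.1  0.6 -0.1  2.5]
[ 0.6584  0.3189 -0.1947] yaw -11.16 res [ 0.4 -0.8  0.  -0.8  0.8 -2.  -0.2 -0.1 -1.  -0.9  0.3 -1.2]
[ 0.5706 -0.284   3.2226] yaw 184.64 res [-1.1 -1.8 -1.  -0.7  1.7  0.4  0.6  1.2  0.7 -0.9 -0.2 -0.9 -0.6 -2.5
  0.8 -1.5  0.3  2.2 -1.4  0.7 -0.7 -0.9  0.1 -0. ]
bat [0.53606644 0.02233562] [-0.2 -0.   0.3 -0.1  0.2  0.3]
jar [0.788 0.117] bowl [ 0.781 -0.045] mould [ 0.762 -0.201] mug [0.399 0.497]
```

>>> move_arm(
  targets=[
    [0.4,-0.3,-0.4,0,0,-0.6],
    [1.1,-0.8,-0.8,0,0,-1.5],
    [1.8,-1.3,-1.2,0,0,-2.5],
    [2.5,-1.8,-1.6,0,0,-3.5],
    [3.2,-2.3,-1.8,0,0,-4.5],
    [3.9,-2.8,-1.8,0,0,-5.5],
    [4.6,-3.3,-1.8,0,0,-6.5],
    [5.3,-3.8,-1.8,0,0,-7.5],
    [6.0,-4.3,-1.8,0,0,-8.5],
    [6.6,-4.7,-1.8,0,0,-9.5],
  ],
  claw=1,
)

```text
clock: 0.93
tool_pos: [0.3585, -0.2676, 0.303]
eef_rot: [[0.428, 0.904, -0.0], [0.904, -0.428, 0.001], [0.001, -0.0, -1.0]]
force: [0.2, -0.7, 0.6]
gripper_width: 0.999
gripper_force: 0.0
```

```bash
cat > go.py <<'E'
import numpy as np,json
from scipy.spatial.transform import Rotation as Ro
from workcell import r
def down(a): # tool down, tool y at world angle a (deg)
    c,s=np.cos(np.radians(a)),np.sin(np.radians(a)); return np.array([[-s,c,0],[c,s,0],[0,0,-1.]])
def rel(p,R=None,s=None):
    s=s or r.get_state(); R0=np.array(s['eef_rot'])
    R=R0 if R is None else R
    print("t",round(s['clock'],2),"tcp",np.round(s['tool_pos'],4),"J",np.round(s['joint_positions'],1),"F",np.round(s['force'],1),"w",round(s['gripper_width'],3),"gf",round(s['gripper_force'],1))
    print("shift",np.round(R0.T@(np.array(p)-s['tool_pos'])/.04,2),"rot",np.round(Ro.from_matrix(R0.T@R).as_rotvec(degrees=True)/5,2))
    open('st.jsonl','a').write(json.dumps({k:np.array(s[k]).tolist() for k in('joint_positions','tool_pos','eef_rot')})+"\n")
E
python3 -c "
from go import *
d=down(17.6);print(d[:,0],np.cross(d[:,0],d[:,1]));
rel([.5519,-.0144,.30],down(17.6))"
```

```text
[-0.30236989  0.95319067  0.        ] [ 0.  0. -1.]
t 0.93 tcp [ 0.3585 -0.2676  0.303 ] J [-44.   -8.3  83.4   0.  104.9 -18.7] F [ 0.2 -0.7  0.6] w 0.999 gf 0.0
shift [7.79 1.66 0.08] rot [-0.   -0.01 -8.58]
```

>>> move_arm(
  targets=[
    [0.8,0.2,0,0,0,-0.9],
    [1.7,0.4,0,0,0,-1.9],
    [2.6,0.6,0,0,0,-2.9],
    [3.5,0.8,0,0,0,-3.9],
    [4.4,1.0,0.1,0,0,-4.9],
    [5.3,1.2,0.1,0,0,-5.9],
    [6.1,1.3,0.1,0,0,-6.9],
    [6.9,1.5,0.1,0,0,-7.8],
    [7.5,1.6,0.1,0,0,-8.4],
    [7.8,1.66,0.1,0,0,-8.6],
  ],
)

```text
clock: 1.77
tool_pos: [0.5535, -0.0144, 0.298]
eef_rot: [[-0.303, 0.953, -0.002], [0.953, 0.303, 0.001], [0.002, -0.001, -1.0]]
force: [-0.2, 0.1, 0.0]
gripper_width: 0.998
gripper_force: 0.0
```

Run:
```python
from go import *
import cv2
s=r.get_state(); im=r.grab_frame("wrist"); cv2.imwrite("pics/w1.png",im[:,:,::-1])
rel([.5519,-.0144,.30],down(17.6),s)
H=r.camera_info("wrist"); HE=np.array(H['hand_eye'])
# predicted bar ends
for y in(-.056,0,.056):
    P=np.array([.5434-y*.302,.0123+y*.953,.191]); t=s['eef_rot'].T@(P-s['tool_pos']); c=HE[:3,:3].T@(t-HE[:3,3]); print(y,H['fx']*c[0]/c[2]+H['cx'],H['fy']*c[1]/c[2]+H['cy'])
```

```text
t 1.77 tcp [ 0.5535 -0.0144  0.298 ] J [ -7.4   5.4  70.6   0.  104.1 -25. ] F [-0.2  0.1  0. ] w 0.998 gf 0.0
shift [ 0.01 -0.04 -0.05] rot [-0.02 -0.02  0.01]
-0.056 313.7868058173078 224.36671157133088
0 313.73080792491976 163.89375744383966
0.056 313.6675186609689 95.5467430751705
```

View pics/w1.png

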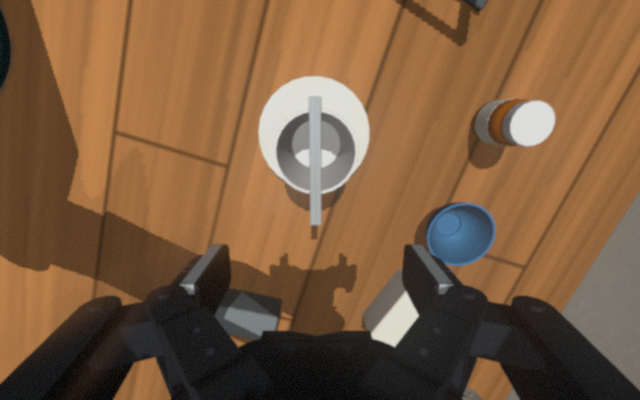

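The bar spans (315,97) to (316,226), within 2 px of the prediction and centred between the fingers. I'm descending to grip it 28 mm off its middle.

>>> move_arm(
  targets=[
    [0,0,0.4,0,0,0],
    [0,0,0.9,0,0,0],
    [0,0,1.5,0,0,0],
    [0,0,2.1,0,0,0],
    [0,0,2.6,0,0,0],
    [0,0,2.9,0,0,0],
    [0,0,3.1,0,0,0],
    [0,0,3.15,0,0,0],
    [0,0,3.15,0,0,0],
    [0,0,3.15,0,0,0],
  ],
)

```text
clock: 2.65
tool_pos: [0.5532, -0.0174, 0.1748]
eef_rot: [[-0.298, 0.954, 0.002], [0.954, 0.298, -0.001], [-0.001, 0.002, -1.0]]
force: [0.8, 0.0, 0.1]
gripper_width: 1.002
gripper_force: 0.0
```

>>> move_arm(
  targets=[
    [0,0,0,0,0,0],
    [0,0,0,0,0,0],
    [0,0,0,0,0,0],
    [0,0,0,0,0,0],
    [0,0,0,0,0,0],
    [0,0,0,0,0,0],
    [0,0,0,0,0,0],
    [0,0,0,0,0,0],
    [0,0,0,0,0,0],
    [0,0,0,0,0,0],
  ],
  claw=-1,
  newtons=60,
)

```text
clock: 3.48
tool_pos: [0.5528, -0.0172, 0.1736]
eef_rot: [[-0.299, 0.954, 0.001], [0.954, 0.299, -0.0], [-0.001, 0.001, -1.0]]
force: [1.7, -0.2, 2.1]
gripper_width: 0.103
gripper_force: 59.1
```

Run:
```python
from go import *
# stand pose
p=np.array([.6584,.3189]);a=-11.16;X=np.array([np.cos(np.radians(a)),np.sin(np.radians(a))]);Y=np.array([-X[1],X[0]])
for sx in(-.20,-.085):
    g=p+sx*X-.028*Y; print(sx,g); rel([g[0],g[1],.274-.019],down(a))
```

```text
-0.2 [0.45676251 0.33013936]
t 3.48 tcp [ 0.5528 -0.0172  0.1736] J [ -7.6   6.4  83.6  -0.   90.  -25. ] F [ 1.7 -0.2  2.1] w 0.103 gf 59.1
shift [ 9.    0.31 -2.04] rot [0.01 0.01 5.71]
-0.085 [0.56958792 0.30788117]
t 3.48 tcp [ 0.5528 -0.0172  0.1736] J [ -7.6   6.4  83.6  -0.   90.  -25. ] F [ 1.7 -0.2  2.1] w 0.103 gf 59.1
shift [ 7.63  2.83 -2.04] rot [0.01 0.01 5.71]
```

>>> move_arm(
  targets=[
    [0,0,-0.3,0,0,0],
    [0,0,-0.7,0,0,0],
    [0.2,0,-1.1,0,0,0.1],
    [0.7,0,-1.5,0,0,0.4],
    [1.3,0,-1.8,0,0,0.8],
    [2.0,0,-2.0,0,0,1.3],
    [2.7,0,-2.1,0,0,1.8],
    [3.4,0,-2.1,0,0,2.3],
    [4.1,0,-2.1,0,0,2.8],
    [4.8,0,-2.1,0,0,3.3],
  ],
)

```text
clock: 4.32
tool_pos: [0.4941, 0.1674, 0.2574]
eef_rot: [[-0.013, 1.0, -0.001], [1.0, 0.013, -0.0], [-0.0, -0.001, -1.0]]
force: [0.7, -0.0, -1.7]
gripper_width: 0.104
gripper_force: 58.7
```

Run:
```python
from go import *
p=np.array([.6584,.3189]);a=-11.16;X=np.array([np.cos(np.radians(a)),np.sin(np.radians(a))]);Y=np.array([-X[1],X[0]])
g=p-.212*X-.028*Y; rel([g[0],g[1],.274-.019],down(a))
```

```text
t 4.32 tcp [0.4941 0.1674 0.2574] J [12.5  1.2 79.6  0.  99.3 11.7] F [ 0.7 -0.  -1.7] w 0.104 gf 58.7
shift [ 4.14 -1.17  0.06] rot [-0.01  0.    2.38]
```

>>> move_arm(
  targets=[
    [0.7,-0.2,0,0,0,0.4],
    [1.4,-0.4,0,0,0,0.8],
    [2.1,-0.6,0,0,0,1.2],
    [2.7,-0.8,0,0,0,1.6],
    [3.3,-1.0,0,0,0,1.9],
    [3.7,-1.1,0,0,0,2.2],
    [4.0,-1.15,0.05,0,0,2.35],
    [4.14,-1.17,0.05,0,0,2.4],
    [4.14,-1.17,0.05,0,0,2.4],
    [4.14,-1.17,0.05,0,0,2.4],
  ],
)

```text
clock: 5.15
tool_pos: [0.4457, 0.3306, 0.255]
eef_rot: [[0.192, 0.981, -0.001], [0.981, -0.192, -0.001], [-0.001, -0.001, -1.0]]
force: [0.3, -0.9, -2.7]
gripper_width: 0.104
gripper_force: 58.7
```

Run:
```python
from go import *
import cv2
A=r.grab_frame("side")[130:330,220:420,::-1];B=r.grab_frame("scene")[130:280,290:450,::-1]
A=cv2.resize(A,(560,560),interpolation=2)[:, 150:];B=cv2.resize(B,None,fx=2.4,fy=2.4,interpolation=2)
o=np.zeros((600,800,3),np.uint8);o[:560,:410]=A;o[:360,412:796]=B;cv2.imwrite("pics/h1.png",o)
p=np.array([.6584,.3189]);a=-11.16;X=np.array([np.cos(np.radians(a)),np.sin(np.radians(a))]);Y=np.array([-X[1],X[0]])
s=r.get_state();g=p-.085*X-.028*Y; rel([g[0],g[1],.274-.019],down(a),s)
from h import proj
f=np.array(s['tool_pos'])
for n in("side","scene"):
    print(n,proj(n,[np.r_[p-.1325*X,.25],np.r_[f[:2]+.028*Y,f[2]+.019],np.r_[f[:2]+.028*Y-.051*Y,f[2]+.019],np.r_[f[:2]+.028*Y+.051*Y,f[2]+.019]]).round(1).tolist())
```

```text
t 5.25 tcp [0.446  0.3302 0.2553] J [30.7  5.5 75.3 -0.  99.2 41.8] F [-0.5  0.  -1.8] w 0.105 gf 58.7
shift [0.05 3.14 0.01] rot [-0.    0.01  0.  ]
side [[309.3, 237.9], [339.9, 240.4], [351.7, 228.5], [327.3, 253.2]]
scene [[396.2, 172.4], [399.3, 154.7], [384.8, 152.4], [414.1, 157.1]]
```

View pics/h1.png

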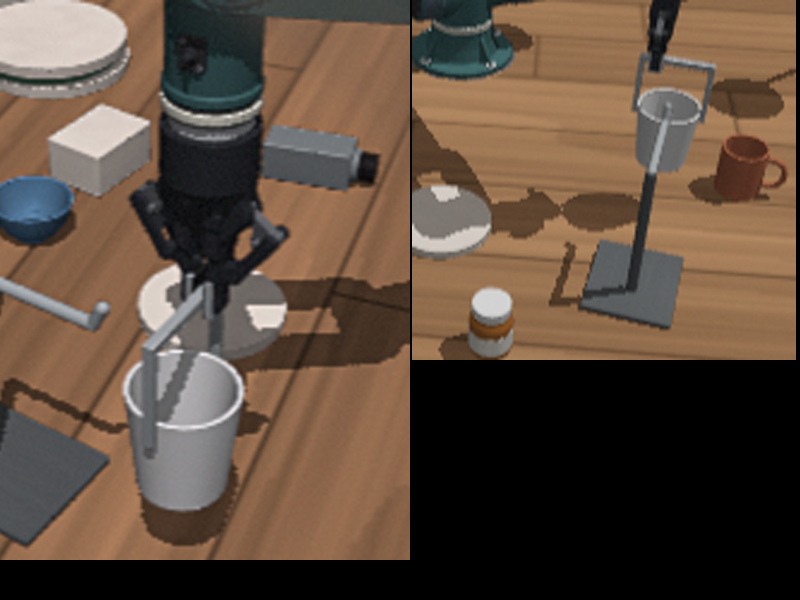

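The pail hangs level in the gripper, and the bar in the scene view, (385,154) to (416,157), matches the prediction. The hook tip, scene (397,174) and side (309,239), lines up with the window in the handle. Now inserting along the arm.

>>> move_arm(
  targets=[
    [0,0.2,0,0,0,0],
    [0,0.6,0,0,0,0],
    [0.02,1.0,0,0,0,0],
    [0.03,1.4,0,0,0,0],
    [0.05,1.8,0,0,0,0],
    [0.05,2.2,0,0,0,0],
    [0.05,2.6,0,0,0,0],
    [0.05,2.9,0,0,0,0],
    [0.05,3.1,0,0,0,0],
    [0.05,3.14,0,0,0,0],
  ],
)

```text
clock: 6.08
tool_pos: [0.5712, 0.3073, 0.2546]
eef_rot: [[0.195, 0.981, 0.0], [0.981, -0.195, -0.001], [-0.001, 0.0, -1.0]]
force: [-0.8, 0.1, -3.4]
gripper_width: 0.104
gripper_force: 58.7
```

>>> move_arm(
  targets=[
    [0,0,0.1,0,0,0],
    [0,0,0.25,0,0,0],
    [0,0,0.4,0,0,0],
    [0,0,0.55,0,0,0],
    [0,0,0.65,0,0,0],
    [0,0,0.75,0,0,0],
    [0,0,0.82,0,0,0],
    [0,0,0.87,0,0,0],
    [0,0,0.9,0,0,0],
    [0,0,0.9,0,0,0],
  ],
)

```text
clock: 6.92
tool_pos: [0.5693, 0.3088, 0.2191]
eef_rot: [[0.193, 0.981, -0.0], [0.981, -0.193, -0.0], [-0.0, -0.0, -1.0]]
force: [-0.1, -0.3, -2.9]
gripper_width: 0.103
gripper_force: 58.7
```

>>> move_arm(
  targets=[
    [0,0,0.03,0,0,0],
    [0,0,0.06,0,0,0],
    [0,0,0.08,0,0,0],
    [0,0,0.1,0,0,0],
    [0,0,0.1,0,0,0],
    [0,0,0.1,0,0,0],
    [0,0,0.1,0,0,0],
    [0,0,0.1,0,0,0],
    [0,0,0.1,0,0,0],
    [0,0,0.1,0,0,0],
  ],
)

```text
clock: 7.75
tool_pos: [0.5697, 0.3089, 0.2171]
eef_rot: [[0.193, 0.981, 0.002], [0.981, -0.193, 0.001], [0.001, 0.002, -1.0]]
force: [-2.5, -1.2, 6.3]
gripper_width: 0.1
gripper_force: 59.7
```

Run:
```python
from go import *
import cv2
A=r.grab_frame("side")[130:330,200:400,::-1];B=r.grab_frame("scene")[130:280,310:470,::-1]
A=cv2.resize(A,(560,560),interpolation=2)[:, :410];B=cv2.resize(B,None,fx=2.4,fy=2.4,interpolation=2)
o=np.zeros((600,800,3),np.uint8);o[:560,:410]=A;o[:360,412:796]=B;cv2.imwrite("pics/h2.png",o)
rel([0,0,0])
```

```text
t 7.85 tcp [0.5697 0.3089 0.217 ] J [23.5 17.7 65.3 -0.  96.9 34.6] F [-1.7 -1.6  5.9] w 0.098 gf 59.7
shift [-10.33 -12.5    5.39] rot [0. 0. 0.]
```

View pics/h2.png

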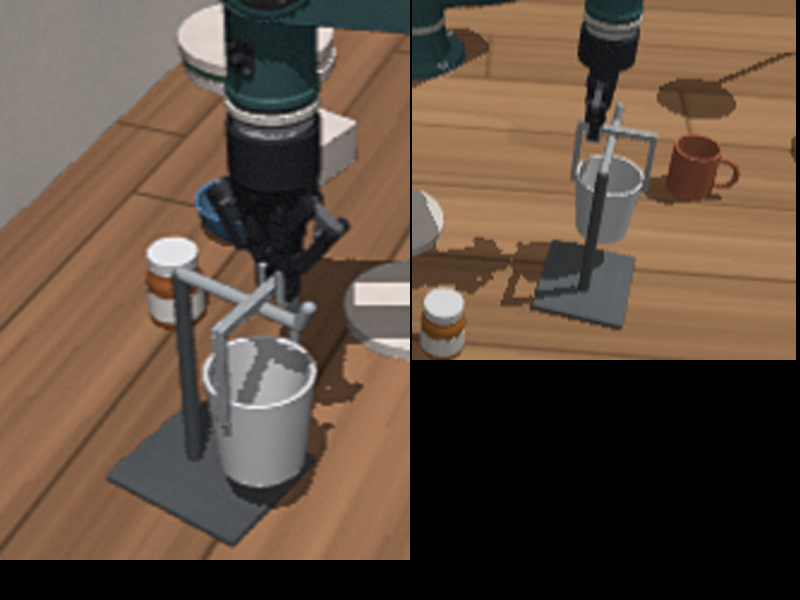

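The bar now rests on the arm near its middle (scene crop (617,128)), and the wrist force confirms the contact. Releasing.

>>> move_arm(
  targets=[
    [0,0,0,0,0,0],
    [0,0,0,0,0,0],
    [0,0,0,0,0,0],
    [0,0,0,0,0,0],
    [0,0,0,0,0,0],
    [0,0,-0.2,0,0,0],
    [0,0,-0.5,0,0,0],
    [0,0,-0.9,0,0,0],
    [0,0,-1.4,0,0,0],
    [0,0,-2.0,0,0,0],
  ],
  claw=-0.3,
)

```text
clock: 8.68
tool_pos: [0.5691, 0.3087, 0.2963]
eef_rot: [[0.193, 0.981, -0.001], [0.981, -0.193, -0.0], [-0.001, -0.001, -1.0]]
force: [1.0, 0.7, 0.8]
gripper_width: 0.35
gripper_force: 0.0
```

```bash
cat > kin.py <<'E'
import numpy as np,json
from scipy.optimize import least_squares
from scipy.spatial.transform import Rotation as Ro
S=[json.loads(l) for l in open('st.jsonl')]
S.append(dict(joint_positions=[-79.0168,5.0371,78.6179,0,96.4623,-5.907],tool_pos=[.15970602,-.52582926,.23021871]))
A=[];b=[]
for s in S:
    j=np.radians(s['joint_positions']);a,c=j[1],j[1]+j[2]
    A.append([np.sin(a),np.sin(c),np.cos(c),1,0]);b.append(np.hypot(*s['tool_pos'][:2]))
    A.append([np.cos(a),np.cos(c),-np.sin(c),0,1]);b.append(s['tool_pos'][2])
K=np.linalg.lstsq(np.array(A),np.array(b),rcond=None); k=K[0]
E
python3 - <<'E'
from kin import *
print(k,K[3],np.abs(np.array(A)@k-b).max())
from go import *; rel([.5,-.25,.33],down(-85.4)); rel([.5,-.25,.33],down(94.6))
E
```

```text
[ 0.44817695  0.49991743  0.09931682  0.00301177 -0.17276606] [4.88978607 3.99590082 0.2403085  0.18104314 0.17956618] 0.0006457453040015215
t 8.68 tcp [0.5691 0.3087 0.2963] J [ 23.5  17.8  56.2  -0.  106.1  34.6] F [1.  0.7 0.8] w 0.35 gf 0.0
shift [-14.04   0.99  -0.84] rot [-0.000e+00  1.000e-02  1.486e+01]
t 8.68 tcp [0.5691 0.3087 0.2963] J [ 23.5  17.8  56.2  -0.  106.1  34.6] F [1.  0.7 0.8] w 0.35 gf 0.0
shift [-14.04   0.99  -0.84] rot [-1.000e-02 -0.000e+00 -2.114e+01]
```

>>> move_arm(
  targets=[
    [-0.4,0,-0.4,0,0,0],
    [-1.1,0,-0.6,0,0,0],
    [-1.9,0,-0.8,0.3,0.3,0],
    [-2.7,0,-0.8,0.6,0.6,0],
    [-3.6,0,-0.8,0.9,0.9,0],
    [-4.5,0,-0.8,1.2,1.2,0],
    [-5.4,0,-0.8,1.5,1.5,0],
    [-6.3,0,-0.8,1.8,1.8,0],
    [-7.1,0,-0.8,2,2,0],
    [-7.8,0,-0.8,2,2,0],
  ],
  claw=1,
)

```text
clock: 9.52
tool_pos: [0.5091, -0.0003, 0.3284]
eef_rot: [[0.207, 0.969, -0.135], [0.963, -0.177, 0.203], [0.173, -0.172, -0.97]]
force: [0.4, -0.5, -0.1]
gripper_width: 0.998
gripper_force: 0.0
```

```bash
cat > ik.py <<'E'
from kin import *
from go import r
s4=1
def fk(j,L,d1,s4):
    q=np.array(j,float); R=Ro.from_euler('ZYZYZ',[q[0],q[1]+q[2],s4*q[3],q[4],q[5]+90],degrees=True).as_matrix()
    a,c=np.radians([q[1],q[1]+q[2]]);J=np.radians(q[0])
    rr=k[0]*np.sin(a)+k[1]*np.sin(c)+k[2]*np.cos(c);z=d1+k[0]*np.cos(a)+k[1]*np.cos(c)-k[2]*np.sin(c)
    return np.array([rr*np.cos(J),rr*np.sin(J),z])+L*R[:,2],R
E
python3 - <<'E'
from ik import *
s=r.get_state();print(np.round(s['joint_positions'],1),s['tool_pos'].round(4),s['clock'])
for s4 in(1,-1):
    p,R=fk(s['joint_positions'],0,0,s4); R0=s['eef_rot']
    print(s4,np.degrees(np.arccos((np.trace(R.T@R0)-1)/2)), (s['tool_pos']-p-[0,0,k[4]])/(R0[:,2]+[0,0,1]))
E
```

```text
[-12.7   5.9  67.8  10.8 116.2   2.5] [ 5.091e-01 -3.000e-04  3.284e-01] 9.5167Traceback (most recent call last):
  File "<stdin>", line 4, in <module>
  File "ik.py", line 5, in fk
    q=np.array(j,float); R=Ro.from_euler('ZYZYZ',[q[0],q[1]+q[2],s4*q[3],q[4],q[5]+90],degrees=True).as_matrix()
                           ~~~~~~~~~~~~~^^^^^^^^^^^^^^^^^^^^^^^^^^^^^^^^^^^^^^^^^^^^^^^^^^^^^^^^^^^^
  File "scipy/spatial/transform/_rotation.pyx", line 1413, in scipy.spatial.transform._rotation.Rotation.from_euler
ValueError: Expected axis specification to be a non-empty string of upto 3 characters, got ZYZYZ
```

```bash
sed -i "s/R=Ro.from_euler('ZYZYZ'.*/E=lambda x,v:Ro.from_euler(x,v,degrees=True); R=(E('ZY',[q[0],q[1]+q[2]])*E('ZYZ',[s4*q[3],q[4],q[5]+90])).as_matrix()/" ik.py
cat >> ik.py <<'E'
LO=np.array([-177.83,-43.37,15.69,-61.86,9.47,-147.06]);HI=np.array([177.83,116.18,146.23,241.86,152.12,147.06])
def calib(s):
    best=None
    for s4 in(1,-1):
        p,R=fk(s['joint_positions'],0,0,s4); e=np.degrees(np.arccos(np.clip((np.trace(R.T@s['eef_rot'])-1)/2,-1,1)))
        v=s['eef_rot'][:,2]+[0,0,1]; L=v@(s['tool_pos']-p-[0,0,k[4]])/(v@v); print(s4,e,L)
def ik(p,R,q0,L,s4):
    d1=L+k[4]
    def f(q):
        P,Q=fk(q,L,d1,s4); return np.r_[(P-p)*10,(Ro.from_matrix(Q.T@R)).as_rotvec()]
    o=least_squares(f,np.clip(q0,LO+.1,HI-.1),bounds=(LO,HI)); return o.x,np.abs(o.fun).max()
E
python3 - <<'E'
from ik import *
calib(r.get_state())
E
```

```text
1 0.0 0.4814349459523412
-1 21.636501256656892 0.4814349459523412
```

```bash
python3 - <<'E'
import json
from go import *
rel([.5,-.25,.33],down(94.6))
s=[l for l in open('st.jsonl')]
E
cat > kin.py <<'E'
import numpy as np,json
from scipy.optimize import least_squares
from scipy.spatial.transform import Rotation as Ro
S=[json.loads(l) for l in open('st.jsonl')]
A=[];b=[]
for s in S:
    j=np.radians(s['joint_positions']);a,c=j[1],j[1]+j[2];R=np.array(s['eef_rot']);h=np.array([np.cos(j[0]),np.sin(j[0]),0]);u=np.array([0,0,1])
    A.append(np.c_[h*np.sin(a)+u*np.cos(a),h*np.sin(c)+u*np.cos(c),h*np.cos(c)-u*np.sin(c),u,R[:,2]]);b.append(s['tool_pos'])
A=np.vstack(A);b=np.hstack(b);K=np.linalg.lstsq(A,b,rcond=None);k=K[0]
E
sed -i 's/d1=L+k\[4\]/d1=k[3]/' ik.py
cat > plan.py <<'E'
from ik import *
print(k.round(4),np.abs(A@k-b).max())
L=k[4];bat=np.array([.536,.0223])
from go import down
for al,sg in((94.6,1),(-85.4,-1)):
    foot=np.array([.5706,-.284]);ax=np.array([np.cos(np.radians(184.64)),np.sin(np.radians(184.64))]);g=foot+.065*ax
    q,e=ik(np.r_[g,.026-.019+.004],down(al),[-29,20,80,0,90,-29-al],L,1);print("grasp",al,q.round(1),round(e,4))
    for phi in range(-90,136,15):
        z=np.r_[np.cos(np.radians(phi)),np.sin(np.radians(phi)),0];x=np.array([0,0,sg]);R=np.c_[x,np.cross(z,x),z]
        p=np.r_[bat,.016+.065]+.019*z
        best=min((ik(p,R,q0,L,1) for q0 in([0,0,100,90,90,0],[-30,30,90,60,60,90],[-30,30,90,60,60,-90],[0,0,100,-50,60,0],[0,0,120,170,40,90],[0,0,120,170,40,-90])),key=lambda t:t[1])
        if best[1]<.01: print(al,phi,best[0].round(1),round(best[1],4))
E
python3 plan.py
```

```text
t 9.52 tcp [ 5.091e-01 -3.000e-04  3.284e-01] J [-12.7   5.9  67.8  10.8 116.2   2.5] F [ 0.4 -0.5 -0.1] w 0.998 gf 0.0
shift [-6.05  0.88 -1.28] rot [  0.46  -3.23 -21.05]
[0.4432 0.4979 0.1329 0.3678 0.503 ] 0.05663051969987217
grasp 94.6 [ -29.8   19.1   87.8    0.    73.  -124.4] 0.0
94.6 -90 [  43.4   73.8   54.   -59.9  122.8 -133.1] 0.0
94.6 0 [ 23.2  82.4 130.6 207.1 120.1 -75.6] 0.0
94.6 15 [ -56.4   72.6  128.   107.5   96.4 -109.5] 0.0
94.6 30 [-62.   61.9 119.1  88.   90.  -91.1] 0.0
94.6 45 [-58.8  59.  106.7  76.6  93.4 -76.1] 0.0
94.6 60 [-53.5  60.7  92.3  68.9 100.4 -65. ] 0.0
94.6 75 [-47.3  65.1  76.7  63.6 109.3 -56.3] 0.0
94.6 90 [-40.7  71.4  59.7  60.4 119.4 -49.1] 0.0
94.6 105 [-34.   79.5  41.   59.7 130.5 -41.9] 0.0
94.6 120 [-27.   90.4  18.1  64.  142.7 -31.5] 0.0
grasp -85.4 [-29.8  19.1  87.8  -0.   73.   55.6] 0.0
-85.4 -90 [ 43.4  73.8  54.  -59.9 122.8  46.9] 0.0
-85.4 0 [ 23.2  82.4 130.6 207.1 120.1 104.4] 0.0
-85.4 15 [-56.4  72.6 128.  107.5  96.4  70.5] 0.0
-85.4 30 [-62.   61.9 119.1  88.   90.   88.9] 0.0
-85.4 45 [-58.8  59.  106.7  76.6  93.4 103.9] 0.0
-85.4 60 [-53.5  60.7  92.3  68.9 100.4 115. ] 0.0
-85.4 75 [-47.3  65.1  76.7  63.6 109.3 123.7] 0.0
-85.4 90 [-40.7  71.4  59.7  60.4 119.4 130.9] 0.0
-85.4 105 [-34.   79.5  41.   59.7 130.5 138.1] 0.0
-85.4 120 [-27.2  89.5  19.5  63.  142.1 147.1] 0.0076
```

```bash
cat > bt.py <<'E'
from go import *
u=np.array([0,0,1.]);D=np.radians(25)
def grasp(foot=(.5706,-.284),yaw=184.64,s=.085,zg=.028):
    ax=np.array([np.cos(np.radians(yaw)),np.sin(np.radians(yaw)),0]); z=-np.cos(D)*u-np.sin(D)*ax;x=np.cos(D)*ax-np.sin(D)*u
    return np.r_[np.array(foot)+s*ax[:2],zg]+.019*z,np.c_[x,np.cross(z,x),z]
def place(phi,bat=(.536,.0223),zz=.016,s=.085):
    h=np.array([np.cos(np.radians(phi)),np.sin(np.radians(phi)),0]);z=np.cos(D)*h-np.sin(D)*u;x=np.cos(D)*u+np.sin(D)*h
    return np.r_[np.array(bat),zz+s]+.019*z,np.c_[x,np.cross(z,x),z]
E
python3 - <<'E'
from bt import *
p,R=grasp();rel(p+[0,0,.16],R)
E
```

```text
t 9.52 tcp [ 5.091e-01 -3.000e-04  3.284e-01] J [-12.7   5.9  67.8  10.8 116.2   2.5] F [ 0.4 -0.5 -0.1] w 0.998 gf 0.0
shift [-7.74  1.59  2.4 ] rot [ -4.18  -6.71 -21.01]
```

>>> move_arm(
  targets=[
    [-0.3,0.1,0.1,-0.2,-0.3,-1.0],
    [-0.7,0.15,0.2,-0.4,-0.7,-2.2],
    [-1.1,0.2,0.3,-0.7,-1.1,-3.4],
    [-1.5,0.3,0.4,-0.9,-1.5,-4.6],
    [-1.9,0.4,0.5,-1.15,-1.85,-5.8],
    [-2.3,0.5,0.6,-1.4,-2.2,-7.0],
    [-2.7,0.6,0.7,-1.6,-2.6,-8.2],
    [-3.1,0.7,0.9,-1.9,-3.0,-9.4],
    [-3.5,0.8,1.0,-2.1,-3.4,-10.6],
    [-3.9,0.85,1.2,-2.35,-3.75,-11.8],
  ],
)

```text
clock: 10.35
tool_pos: [0.5047, -0.1446, 0.2502]
eef_rot: [[-0.735, 0.661, 0.152], [0.665, 0.746, -0.032], [-0.135, 0.077, -0.988]]
force: [0.4, -0.2, -0.5]
gripper_width: 0.997
gripper_force: 0.0
```

Run:
```python
from bt import *
p,R=grasp();rel(p+[0,0,.16],R)
```

```text
t 10.35 tcp [ 0.5047 -0.1446  0.2502] J [-23.3  -4.8  86.7   1.7  89.4 -71.3] F [ 0.4 -0.2 -0.5] w 0.997 gf 0.0
shift [-1.95 -3.05  2.04] rot [-1.8  -2.9  -9.11]
```

>>> move_arm(
  targets=[
    [-0.2,-0.3,0.2,-0.2,-0.3,-1.1],
    [-0.4,-0.7,0.4,-0.4,-0.7,-2.2],
    [-0.6,-1.1,0.7,-0.65,-1.05,-3.3],
    [-0.9,-1.5,1.0,-0.9,-1.4,-4.4],
    [-1.2,-1.9,1.3,-1.1,-1.8,-5.6],
    [-1.5,-2.3,1.6,-1.3,-2.15,-6.8],
    [-1.7,-2.7,1.8,-1.6,-2.5,-8.0],
    [-1.9,-2.9,2.0,-1.7,-2.8,-8.7],
    [-1.95,-3.05,2.04,-1.8,-2.9,-9.1],
    [-1.95,-3.05,2.04,-1.8,-2.9,-9.1],
  ],
)

```text
clock: 11.18
tool_pos: [0.4907, -0.291, 0.1681]
eef_rot: [[-0.906, -0.072, 0.416], [-0.064, 0.997, 0.033], [-0.418, 0.003, -0.909]]
force: [-0.2, -0.2, -0.2]
gripper_width: 0.998
gripper_force: 0.0
```

Run:
```python
from bt import *
import cv2
s=r.get_state(); im=r.grab_frame("wrist"); cv2.imwrite("pics/w2.png",cv2.resize(im[:,:,::-1],(800,500),interpolation=2))
p,R=grasp();rel(p,R,s)
H=r.camera_info("wrist"); HE=np.array(H['hand_eye']);np.save("w2.npy",np.r_[s['tool_pos'],s['eef_rot'].ravel()])
def wp(P):
    c=HE[:3,:3].T@(s['eef_rot'].T@(np.array(P)-s['tool_pos'])-HE[:3,3]); return np.round(1.25*np.array([H['fx']*c[0]/c[2]+H['cx'],H['fy']*c[1]/c[2]+H['cy']]),0)
ax=np.array([np.cos(np.radians(184.64)),np.sin(np.radians(184.64)),0]);n=np.array([-ax[1],ax[0],0])
for t in(0,.11):
  for w in(-.026,.026): print(t,w,wp(np.r_[.5706,-.284,.052]+t*ax+w*n))
print("captip",wp(np.r_[.5706,-.284,.026]+.14*ax))
```

```text
t 11.18 tcp [ 0.4907 -0.291   0.1681] J [ -47.3   -3.6   97.9   20.3   71.  -145.5] F [-0.2 -0.2 -0.2] w 0.998 gf 0.0
shift [1.57 0.   3.61] rot [-0.01 -0.06 -0.11]
0 -0.026 [428. 261.]
0 0.026 [364. 262.]
0.11 -0.026 [436. 131.]
0.11 0.026 [352. 132.]
captip [394.  67.]
```

View pics/w2.png

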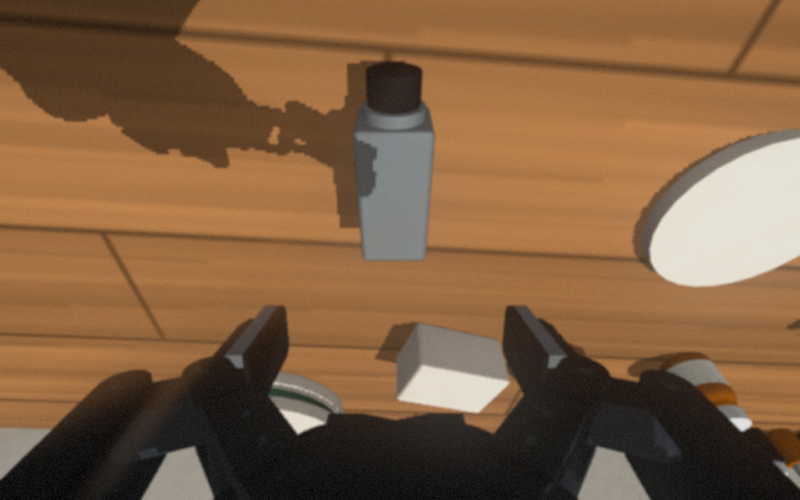

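The bottle's top face shows foot corners at (362,260) and (427,260) and shoulder corners at (357,134) and (433,134), within a few pixels of the prediction. J6 is near its limit, so I'll refine the kinematic model before going down.

```bash
cat > ik.py <<'E'
import numpy as np,json
from scipy.optimize import least_squares
from scipy.spatial.transform import Rotation as Ro
E=lambda x,v:Ro.from_euler(x,v,degrees=True)
S=[json.loads(l) for l in open('st.jsonl')]
def basis(q):
    a=E('Z',q[0])*E('Y',q[1]);b=a*E('Y',q[2]);c=b*E('Z',q[3]);d=c*E('Y',q[4]);f=d*E('Z',q[5]+90)
    c_=lambda R,i:R.as_matrix()[:,i]
    return np.c_[[0,0,1],c_(E('Z',q[0]),0),c_(a,2),c_(b,2),c_(b,0),c_(c,0),c_(d,0),c_(d,2)],f.as_matrix()
A=np.vstack([basis(s['joint_positions'])[0] for s in S]);b=np.hstack([s['tool_pos'] for s in S])
k=np.linalg.lstsq(np.vstack([A,1e-3*np.eye(8)]),np.r_[b,np.zeros(8)],rcond=None)[0]
LO=np.array([-177.83,-43.37,15.69,-61.86,9.47,-147.06]);HI=np.array([177.83,116.18,146.23,241.86,152.12,147.06])
def ik(p,R,q0):
    def f(q):
        B,Q=basis(q); return np.r_[(B@k-p)*10,Ro.from_matrix(Q.T@R).as_rotvec()]
    o=least_squares(f,np.clip(q0,LO+.1,HI-.1),bounds=(LO-30,HI+30)); return o.x,np.abs(o.fun).max()
E
python3 - <<'E'
from ik import *
print(k.round(4),np.abs(A@k-b).max())
import bt
q0=r0=bt.r.get_state()['joint_positions']
for d in(0,10,15,25):
    bt.D=np.radians(d); p,R=bt.grasp(); q,e=ik(p,R,q0); print(d,q.round(1),e.round(4))
    for phi in(0,15,30,45,60,75):
        p,R=bt.place(phi); x=min((ik(p,R,s) for s in([-50,50,105,75,90,-75],[-40,40,105,60,60,-90])),key=lambda t:t[1]); print("  ",phi,x[0].round(1),x[1].round(4))
E
```

```text
[ 0.1341 -0.0713  0.4463  0.5337 -0.1321  0.2314 -0.039   0.3123] 0.05633698800206845
0 [ -30.9   14.8   91.4   -0.    73.8 -125.5] 0.0
   0 [-68.4 -37.5 176.2  91.5  77.3 -47.3] 0.2092
   15 [-75.5 -26.7 176.2  88.   90.9 -59.5] 0.0303
   30 [-72.3  -6.9 160.9  79.   95.3 -64.5] 0.0
   45 [-66.1   6.7 144.8  71.3  99.9 -63.2] 0.0
   60 [-59.6  16.8 129.7  64.6 105.8 -60.1] 0.0
   75 [-53.1  25.3 115.2  58.8 113.1 -57. ] 0.0
10 [ -37.1   10.6   97.8    7.4   64.3 -134.6] 0.0
   0 [-56.2 -42.  176.2  98.   58.7 -41.2] 0.1072
   15 [-70.1 -36.8 174.1  86.7  79.4 -46.6] 0.0
   30 [-69.1 -15.3 158.7  76.8  87.3 -54. ] 0.0
   45 [-63.9  -0.3 143.3  68.9  93.  -55.3] 0.0
   60 [-57.8  10.9 128.5  62.1  99.7 -54.2] 0.0
   75 [-51.5  20.1 114.2  56.  107.4 -52.9] 0.0
15 [ -41.     8.7  101.2   12.3   60.  -140.9] 0.0
   0 [-50.8 -40.7 176.2 103.   52.2 -43. ] 0.0569
   15 [-66.2 -36.3 170.5  85.1  73.3 -42.3] 0.0
   30 [-66.5 -17.7 156.6  75.2  83.  -48.8] 0.0
   45 [-62.1  -3.  141.9  67.4  89.5 -51. ] 0.0
   60 [-56.4   8.3 127.5  60.5  96.6 -51. ] 0.0
   75 [-50.4  17.7 113.5  54.4 104.5 -50.7] 0.0
25 [ -50.7    5.4  109.    25.6   53.6 -158.6] 0.0
   0 [-37.2 -35.6 174.  115.2  37.3 -48.4] 0.0
   15 [-57.2 -32.1 161.6  80.2  61.1 -32.9] 0.0
   30 [-59.7 -19.5 150.5  70.8  73.7 -38.2] 0.0
   45 [-57.1  -6.8 137.8  63.4  82.3 -41.9] 0.0
   60 [-52.6   4.  124.7  56.8  90.4 -43.9] 0.0
   75 [-47.3  13.3 111.8  50.8  98.8 -45.6] 0.0
```

Run:
```python
from ik import *
R=(A@k-b).reshape(-1,3)
for s,e in zip(S,R): 
    f=basis(s['joint_positions'])[1]; print(np.round(s['joint_positions'],1),np.round(s['tool_pos'],3),(e*1000).round(1),Ro.from_matrix(f.T@np.array(s['eef_rot'])).magnitude().round(4))
```

```text
Traceback (most recent call last):
AttributeError: 'float' object has no attribute 'round'
```

Run:
```python
from ik import *
R=(A@k-b).reshape(-1,3)
for s,e in zip(S,R): 
    f=basis(s['joint_positions'])[1]; print(np.round(s['joint_positions'],1),np.round(s['tool_pos'],3),(e*1000).round(1),round(float(Ro.from_matrix(f.T@np.array(s['eef_rot'])).magnitude()),4))
```

```text
[-44.   -8.3  83.4   0.  104.9 -18.7] [ 0.359 -0.268  0.303] [-38.9 -41.    1.4] 0.0
[ -7.4   5.4  70.6   0.  104.1 -25. ] [ 0.553 -0.014  0.298] [ -7.2 -55.9   0.8] 0.0
[ -7.6   6.4  83.6  -0.   90.  -25. ] [ 0.553 -0.017  0.174] [ -6.3 -56.3  -7.2] 0.0
[ -7.6   6.4  83.6  -0.   90.  -25. ] [ 0.553 -0.017  0.174] [ -6.3 -56.3  -7.2] 0.0
[12.5  1.2 79.6  0.  99.3 11.7] [0.494 0.167 0.257] [ 13.1 -55.   -1.9] 0.0
[30.7  5.5 75.3 -0.  99.2 41.8] [0.446 0.33  0.255] [ 29.5 -48.4  -1.9] 0.0
[23.5 17.7 65.3 -0.  96.9 34.6] [0.57  0.309 0.217] [ 22.8 -51.8  -2.9] 0.0
[ 23.5  17.8  56.2  -0.  106.1  34.6] [0.569 0.309 0.296] [ 21.7 -52.3   2.1] 0.0
[ 23.5  17.8  56.2  -0.  106.1  34.6] [0.569 0.309 0.296] [ 21.7 -52.3   2.1] 0.0
[-12.7   5.9  67.8  10.8 116.2   2.5] [ 0.509 -0.     0.328] [ -2.7 -11.7  -0.6] 0.0
[-12.7   5.9  67.8  10.8 116.2   2.5] [ 0.509 -0.     0.328] [ -2.7 -11.7  -0.6] 0.0
[-23.3  -4.8  86.7   1.7  89.4 -71.3] [ 0.505 -0.145  0.25 ] [-20.8 -45.5   3.4] 0.0
[ -47.3   -3.6   97.9   20.3   71.  -145.5] [ 0.491 -0.291  0.168] [10.  11.6 12.5] 0.0
```

```bash
sed -i 's/c_(E(.Z.,q\[0\]),0),c_(a,2)/c_(E("Z",q[0]),1),c_(c,1),c_(a,2)/; s/c_(b,2),c_(b,0),c_(c,0),c_(d,0),c_(d,2)/c_(b,2),c_(b,0),c_(d,0),c_(d,2)/' ik.py
python3 - <<'E'
from ik import *
print(k.round(4),np.abs(A@k-b).max())
import bt
q0=r0=bt.r.get_state()['joint_positions']
for d in(0,10,20,25):
    bt.D=np.radians(d); p,R=bt.grasp(); q,e=ik(p,R,q0); print(d,q.round(1),e.round(4))
    for phi in(15,30,45,60,75):
        p,R=bt.place(phi); x=min((ik(p,R,s) for s in([-50,50,105,75,90,-75],[-40,40,105,60,60,-90])),key=lambda t:t[1]); print("  ",phi,x[0].round(1),x[1].round(4))
E
```

```text
[ 0.1526  0.0566  0.      0.449   0.4998  0.1007 -0.      0.3248] 7.077001064059729e-07
0 [ -36.6   15.5   92.7   -0.    71.8 -131.3] 0.0
   15 [-26.5  12.7 139.7 135.   69.7 -70.9] 0.0
   30 [-36.6  16.7 132.8 110.5  78.3 -61.6] 0.0
   45 [-39.9  21.9 123.3  94.2  87.1 -55.4] 0.0
   60 [-39.5  27.7 112.7  82.7  96.  -50.8] 0.0
   75 [-37.   33.6 101.6  74.  105.3 -47.4] 0.0
10 [ -40.5   10.9   98.9    7.9   63.3 -138.3] 0.0
   15 [-2.580e+01  1.000e-01  1.399e+02  1.255e+02  5.220e+01 -5.790e+01] 0.0
   30 [-35.7   6.3 133.1 102.2  66.7 -49.7] 0.0
   45 [-39.2  13.5 123.7  87.4  78.8 -46.4] 0.0
   60 [-38.9  20.7 113.1  76.6  89.4 -44.5] 0.0
   75 [-36.5  27.5 102.1  68.3  99.6 -43.4] 0.0
20 [ -44.8    7.3  104.9   18.3   55.8 -148.2] 0.0
   15 [-23.8  -9.  137.6 107.8  38.2 -37.6] 0.0
   30 [-33.4  -1.9 131.4  90.3  57.1 -34.8] 0.0
   45 [-37.1   6.4 122.7  78.8  71.6 -35.9] 0.0
   60 [-37.2  14.4 112.7  69.8  83.5 -37.2] 0.0
   75 [-35.1  21.9 102.3  62.2  94.3 -38.8] 0.0
25 [ -47.1    6.   107.8   24.6   52.7 -154.5] 0.0
   15 [-22.4 -11.9 135.7  95.1  33.6 -24.1] 0.0
   30 [-31.7  -4.9 130.   82.9  53.5 -26.4] 0.0
   45 [-35.6   3.5 121.7  73.8  68.6 -30. ] 0.0
   60 [-35.9  11.7 112.2  65.9  80.9 -33.2] 0.0
   75 [-34.   19.2 102.2  59.   91.9 -36.2] 0.0
```

```bash
sed -i 's/radians(25)/radians(10)/' bt.py
python3 - <<'E'
from bt import *
p,R=grasp();rel(p+[0,0,.10],R);rel(p,R)
E
```

```text
t 11.23 tcp [ 0.4914 -0.2902  0.1689] J [ -47.2   -3.7   97.8   20.3   71.  -145.4] F [ 0.3 -0.1 -0.3] w 0.998 gf 0.0
shift [ 0.68 -0.01  1.33] rot [ 0.    2.95 -0.12]
t 11.23 tcp [ 0.4914 -0.2902  0.1689] J [ -47.2   -3.7   97.8   20.3   71.  -145.4] F [ 0.3 -0.1 -0.3] w 0.998 gf 0.0
shift [ 1.72 -0.02  3.6 ] rot [ 0.    2.95 -0.12]
```

>>> move_arm(
  targets=[
    [0.2,0,0.4,0,0.8,0],
    [0.4,0,0.8,0,1.7,-0.05],
    [0.6,0,1.1,0,2.5,-0.1],
    [0.7,0,1.4,0,2.95,-0.12],
    [0.9,0,1.9,0,2.95,-0.12],
    [1.15,0,2.4,0,2.95,-0.12],
    [1.4,0,2.9,0,2.95,-0.12],
    [1.6,0,3.3,0,2.95,-0.12],
    [1.7,-0.02,3.55,0,2.95,-0.12],
    [1.72,-0.02,3.6,0,2.95,-0.12],
  ],
)

```text
clock: 12.07
tool_pos: [0.4892, -0.2883, 0.0071]
eef_rot: [[-0.982, -0.084, 0.171], [-0.083, 0.996, 0.017], [-0.171, 0.002, -0.985]]
force: [-0.4, 0.3, -0.1]
gripper_width: 0.997
gripper_force: 0.0
```

Run:
```python
from bt import *
p,R=grasp();rel(p,R)
```

```text
t 12.07 tcp [ 0.4892 -0.2883  0.0071] J [ -40.3   11.    99.     7.9   63.2 -138.3] F [-0.4  0.3 -0.1] w 0.997 gf 0.0
shift [-0.   -0.06 -0.05] rot [ 0.03 -0.03  0.03]
```

>>> move_arm(
  targets=[
    [0,-0.06,-0.05,0,0,0],
    [0,-0.06,-0.05,0,0,0],
    [0,-0.06,-0.05,0,0,0],
    [0,-0.06,-0.05,0,0,0],
    [0,-0.06,-0.05,0,0,0],
    [0,-0.06,-0.05,0,0,0],
    [0,-0.06,-0.05,0,0,0],
    [0,-0.06,-0.05,0,0,0],
    [0,-0.06,-0.05,0,0,0],
    [0,-0.06,-0.05,0,0,0],
  ],
  claw=-1,
  newtons=70,
)

```text
clock: 12.9
tool_pos: [0.4907, -0.2931, 0.0131]
eef_rot: [[-0.981, -0.083, 0.176], [-0.083, 0.997, 0.012], [-0.177, -0.003, -0.984]]
force: [-0.8, -0.2, 6.1]
gripper_width: 0.6
gripper_force: 74.8
```

Run:
```python
from bt import *
from ik import *
s=r.get_state()
# lift 0.15, then go to hover 0.06 above the place
p1=s['tool_pos']+[0,0,.15]
for phi in(45,60):
    p2,R2=place(phi);p2=p2+[0,0,.06]
    print(phi);rel(p2,R2,s)
    R0=s['eef_rot'];w=Ro.from_matrix(R0.T@R2).as_rotvec();q=s['joint_positions']
    for t in np.linspace(0,1,9):
        q,e=ik(p1+t*(p2-p1),R0@Ro.from_rotvec(t*w).as_matrix(),q);print(q.round(0),round(float(e),3))
```

```text
45
t 12.9 tcp [ 0.4907 -0.2931  0.0131] J [ -40.6   10.8   98.6    8.    63.5 -138.5] F [-0.8 -0.2  6.1] w 0.6 gf 74.8
shift [-2.75  8.06 -3.2 ] rot [-16.85   7.66  24.12]
[ -41.    3.   89.    7.   81. -136.] 0.0
[ -40.    8.   84.   12.   91. -121.] 0.0
[ -40.   12.   82.   20.   98. -106.] 0.0
[-42.  14.  82.  29. 102. -91.] 0.0
[-43.  15.  86.  40. 102. -78.] 0.0
[-44.  15.  93.  50. 100. -66.] 0.0
[-44.  12. 102.  61.  95. -55.] 0.0
[-43.   9. 112.  72.  88. -45.] 0.0
[-39.   5. 123.  86.  79. -37.] 0.0
60
t 12.9 tcp [ 0.4907 -0.2931  0.0131] J [ -40.6   10.8   98.6    8.    63.5 -138.5] F [-0.8 -0.2  6.1] w 0.6 gf 74.8
shift [-2.66  8.14 -3.22] rot [-15.24   9.88  21.81]
[ -41.    3.   89.    7.   81. -136.] 0.0
[ -39.    9.   83.   11.   92. -121.] 0.0
[ -39.   13.   80.   17.  100. -107.] 0.0
[-39.  16.  79.  25. 105. -92.] 0.0
[-40.  18.  81.  35. 107. -79.] 0.0
[-41.  19.  86.  45. 107. -66.] 0.0
[-41.  18.  94.  55. 103. -55.] 0.0
[-41.  16. 103.  65.  98. -45.] 0.0
[-39.  13. 113.  77.  91. -37.] 0.0
```

>>> move_arm(
  targets=[
    [-0.03,0,-0.15,0,0,0],
    [-0.09,0,-0.5,0,0,0],
    [-0.17,0,-0.95,0,0,0],
    [-0.25,0,-1.4,0,0,0],
    [-0.33,0,-1.85,0,0,0],
    [-0.42,0,-2.3,0,0,0],
    [-0.5,0,-2.8,0,0,0],
    [-0.6,0,-3.3,0,0,0],
    [-0.68,0,-3.7,0,0,0],
    [-0.71,0,-3.94,0,0,0],
  ],
)

```text
clock: 13.73
tool_pos: [0.4898, -0.292, 0.1719]
eef_rot: [[-0.981, -0.084, 0.173], [-0.083, 0.996, 0.014], [-0.173, -0.0, -0.985]]
force: [0.5, -0.9, -4.1]
gripper_width: 0.599
gripper_force: 74.0
```

Run:
```python
from bt import *
p,R=place(60);rel(p+[0,0,.06],R)
```

```text
t 13.73 tcp [ 0.4898 -0.292   0.1719] J [ -40.5    3.1   87.9    7.1   82.  -135.9] F [ 0.5 -0.9 -4.1] w 0.599 gf 74.0
shift [-1.98  8.12  0.71] rot [-15.26   9.83  21.78]
```

>>> move_arm(
  targets=[
    [-0.04,0.15,0,-0.3,0.2,0.4],
    [-0.1,0.4,0,-0.8,0.5,1.1],
    [-0.17,0.7,0.05,-1.3,0.85,1.9],
    [-0.25,1.0,0.1,-1.9,1.2,2.7],
    [-0.33,1.3,0.1,-2.5,1.6,3.5],
    [-0.4,1.6,0.1,-3.0,1.95,4.35],
    [-0.47,1.9,0.15,-3.6,2.3,5.1],
    [-0.55,2.2,0.2,-4.2,2.7,5.95],
    [-0.63,2.6,0.2,-4.8,3.1,6.8],
    [-0.7,2.9,0.25,-5.4,3.5,7.7],
  ],
)

```text
clock: 14.57
tool_pos: [0.5093, -0.1731, 0.1648]
eef_rot: [[-0.844, 0.536, -0.014], [0.454, 0.728, 0.513], [0.286, 0.426, -0.858]]
force: [-0.2, -0.5, -3.7]
gripper_width: 0.603
gripper_force: 74.0
```

Run:
```python
from bt import *
p,R=place(60);rel(p+[0,0,.06],R)
```

```text
t 14.57 tcp [ 0.5093 -0.1731  0.1648] J [-38.7  16.   78.7  23.9 105.2 -94.3] F [-0.2 -0.5 -3.7] w 0.603 gf 74.0
shift [1.59 4.26 2.85] rot [-9.86  6.31 14.  ]
```

>>> move_arm(
  targets=[
    [0.09,0.23,0.16,-0.55,0.35,0.8],
    [0.18,0.46,0.3,-1.1,0.7,1.55],
    [0.26,0.7,0.45,-1.65,1.05,2.3],
    [0.35,0.95,0.6,-2.2,1.4,3.1],
    [0.44,1.2,0.8,-2.75,1.75,3.9],
    [0.53,1.45,0.95,-3.3,2.1,4.7],
    [0.62,1.7,1.1,-3.85,2.45,5.5],
    [0.7,1.9,1.25,-4.4,2.8,6.25],
    [0.8,2.1,1.4,-4.95,3.15,7.0],
    [0.87,2.3,1.55,-5.4,3.45,7.7],
  ],
)

```text
clock: 15.4
tool_pos: [0.5276, -0.0592, 0.1593]
eef_rot: [[-0.341, 0.926, 0.162], [0.51, 0.037, 0.86], [0.79, 0.376, -0.485]]
force: [0.2, -0.2, -5.0]
gripper_width: 0.596
gripper_force: 74.2
```

Run:
```python
from bt import *
p,R=place(60);rel(p+[0,0,.06],R)
```

```text
t 15.4 tcp [ 0.5276 -0.0592  0.1593] J [-41.   18.5  90.9  51.3 104.8 -58.2] F [ 0.2 -0.2 -5. ] w 0.596 gf 74.2
shift [1.06 0.49 2.19] rot [-4.45  2.9   6.3 ]
```

>>> move_arm(
  targets=[
    [0.13,0.06,0.28,-0.55,0.36,0.8],
    [0.27,0.12,0.55,-1.1,0.73,1.6],
    [0.4,0.18,0.8,-1.7,1.1,2.4],
    [0.55,0.24,1.1,-2.25,1.5,3.2],
    [0.68,0.3,1.4,-2.8,1.8,3.95],
    [0.8,0.37,1.65,-3.4,2.2,4.75],
    [0.92,0.42,1.9,-3.9,2.55,5.5],
    [1.02,0.47,2.1,-4.3,2.8,6.1],
    [1.06,0.49,2.19,-4.45,2.9,6.3],
    [1.06,0.49,2.19,-4.45,2.9,6.3],
  ],
)

```text
clock: 16.23
tool_pos: [0.5444, 0.0397, 0.1578]
eef_rot: [[0.085, 0.868, 0.489], [0.152, -0.496, 0.855], [0.985, 0.002, -0.174]]
force: [-0.4, -0.7, -4.3]
gripper_width: 0.605
gripper_force: 74.2
```

Run:
```python
from bt import *
import cv2
A=r.grab_frame("side")[110:300,240:430,::-1];B=r.grab_frame("scene")[140:260,240:430,::-1]
o=np.zeros((600,800,3),np.uint8);o[:400,:400]=cv2.resize(A,(400,400),interpolation=2);o[:252,401:800]=cv2.resize(B,(399,252),interpolation=2);cv2.imwrite("pics/p1.png",o[:400])
p,R=place(60);rel(p,R)
from h import proj
for n in("side","scene"): print(n,proj(n,[[.536,.0223,.016+.06+q] for q in(0,.14)]).round(1).tolist())
```

```text
t 16.33 tcp [0.546  0.0381 0.1594] J [-38.9  13.4 112.3  76.6  91.4 -37. ] F [-0.5  0.2 -4.2] w 0.598 gf 74.2
shift [-1.52 -0.03  0.27] rot [-0.03 -0.    0.08]
side [[349.8, 221.9], [351.4, 181.3]]
scene [[301.6, 207.2], [301.4, 175.7]]
```

View pics/p1.png

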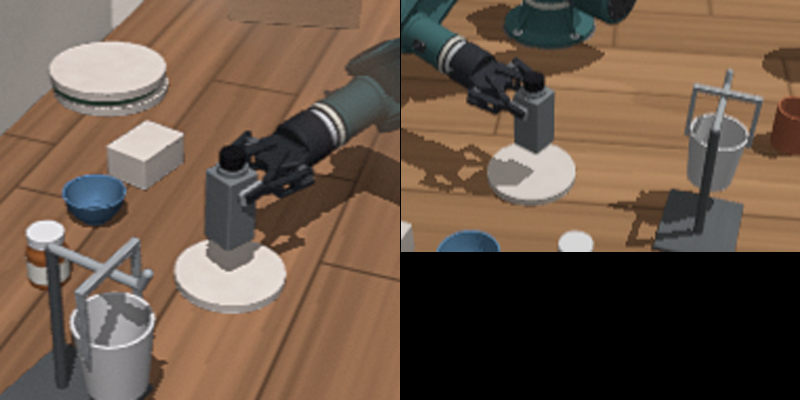

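The pail hangs on the hook. The bottle is upright above the bat, its foot at side (350,224) against a predicted (350,222). Lowering it gently.

>>> move_arm(
  targets=[
    [-0.1,0,0.02,0,0,0.08],
    [-0.25,0,0.04,0,0,0.08],
    [-0.4,0,0.07,0,0,0.08],
    [-0.6,-0.01,0.1,0,0,0.08],
    [-0.8,-0.02,0.14,0,0,0.08],
    [-0.95,-0.02,0.17,0,0,0.08],
    [-1.1,-0.03,0.19,0,0,0.08],
    [-1.2,-0.03,0.21,0,0,0.08],
    [-1.3,-0.03,0.23,0,0,0.08],
    [-1.3,-0.03,0.23,0,0,0.08],
  ],
)

```text
clock: 17.17
tool_pos: [0.5448, 0.0392, 0.106]
eef_rot: [[0.089, 0.867, 0.49], [0.147, -0.498, 0.855], [0.985, -0.004, -0.172]]
force: [-1.1, 0.5, -5.3]
gripper_width: 0.601
gripper_force: 74.2
```

>>> move_arm(
  targets=[
    [-0.03,0,0.01,0,0,0],
    [-0.06,0,0.01,0,0,0],
    [-0.09,0,0.02,0,0,0],
    [-0.11,0,0.02,0,0,0],
    [-0.13,0,0.02,0,0,0],
    [-0.15,0,0.03,0,0,0],
    [-0.16,0,0.03,0,0,0],
    [-0.17,0,0.03,0,0,0],
    [-0.17,0,0.03,0,0,0],
    [-0.17,0,0.03,0,0,0],
  ],
)

```text
clock: 18.0
tool_pos: [0.545, 0.0391, 0.1]
eef_rot: [[0.087, 0.867, 0.49], [0.148, -0.498, 0.854], [0.985, -0.002, -0.172]]
force: [-0.5, -0.2, -4.0]
gripper_width: 0.6
gripper_force: 74.2
```

Run:
```python
from bt import *
p,R=place(60);rel(p,R)
```

```text
t 18.0 tcp [0.545  0.0391 0.1   ] J [-38.9  20.5 113.1  76.6  89.7 -44.2] F [-0.5 -0.2 -4. ] w 0.6 gf 74.2
shift [-0.06  0.02  0.  ] rot [-0.03 -0.02 -0.02]
```

No contact yet; continuing in small steps.

>>> move_arm(
  targets=[
    [-0.01,0,0,0,0,0],
    [-0.02,0,0,0,0,0],
    [-0.03,0,0.01,0,0,0],
    [-0.04,0,0.01,0,0,0],
    [-0.05,0,0.01,0,0,0],
    [-0.06,0,0.01,0,0,0],
    [-0.07,0,0.01,0,0,0],
    [-0.07,0,0.01,0,0,0],
    [-0.07,0,0.01,0,0,0],
    [-0.07,0,0.01,0,0,0],
  ],
)

```text
clock: 18.83
tool_pos: [0.5449, 0.039, 0.0972]
eef_rot: [[0.087, 0.867, 0.49], [0.148, -0.498, 0.854], [0.985, -0.002, -0.172]]
force: [-0.8, 0.1, -5.9]
gripper_width: 0.602
gripper_force: 74.2
```

>>> move_arm(
  targets=[
    [-0.01,0,0,0,0,0],
    [-0.02,0,0,0,0,0],
    [-0.03,0,0.01,0,0,0],
    [-0.04,0,0.01,0,0,0],
    [-0.05,0,0.01,0,0,0],
    [-0.06,0,0.01,0,0,0],
    [-0.06,0,0.01,0,0,0],
    [-0.06,0,0.01,0,0,0],
    [-0.06,0,0.01,0,0,0],
    [-0.06,0,0.01,0,0,0],
  ],
)

```text
clock: 19.67
tool_pos: [0.5449, 0.0391, 0.0966]
eef_rot: [[0.084, 0.868, 0.49], [0.146, -0.497, 0.855], [0.986, -0.001, -0.168]]
force: [-4.6, -0.2, 6.1]
gripper_width: 0.599
gripper_force: 74.9
```

Contact: the bat is supporting it with about 10 N. Releasing, then backing out along the tool axis.

>>> move_arm(
  targets=[
    [0,0,0,0,0,0],
    [0,0,0,0,0,0],
    [0,0,0,0,0,0],
    [0,0,0,0,0,0],
    [0,0,0,0,0,0],
    [0,0,0,0,0,0],
    [0,0,0,0,0,0],
    [0,0,0,0,0,0],
    [0,0,0,0,0,0],
    [0,0,0,0,0,0],
  ],
  claw=0.8,
)

```text
clock: 20.5
tool_pos: [0.5449, 0.039, 0.0947]
eef_rot: [[0.087, 0.867, 0.49], [0.148, -0.498, 0.854], [0.985, -0.002, -0.172]]
force: [-0.7, -0.0, 0.1]
gripper_width: 0.898
gripper_force: 0.0
```

>>> move_arm(
  targets=[
    [0,0,-0.1,0,0,0],
    [0,0,-0.3,0,0,0],
    [0,0,-0.6,0,0,0],
    [0,0,-1.0,0,0,0],
    [0,0,-1.4,0,0,0],
    [0,0,-1.8,0,0,0],
    [0,0,-2.2,0,0,0],
    [0,0,-2.5,0,0,0],
    [0,0,-2.5,0,0,0],
    [0,0,-2.5,0,0,0],
  ],
)

```text
clock: 21.33
tool_pos: [0.4959, -0.0473, 0.112]
eef_rot: [[0.087, 0.866, 0.492], [0.148, -0.499, 0.854], [0.985, -0.002, -0.172]]
force: [0.3, 0.9, -0.6]
gripper_width: 0.896
gripper_force: 0.0
```

Run:
```python
from bt import *
import cv2
A=r.grab_frame("side")[110:300,240:430,::-1];B=r.grab_frame("scene")[140:260,240:430,::-1]
o=np.zeros((400,800,3),np.uint8);o[:,:400]=cv2.resize(A,(400,400),interpolation=2);o[:252,401:800]=cv2.resize(B,(399,252),interpolation=2);cv2.imwrite("pics/p2.png",o)
rel([0,0,0])
```

```text
t 21.43 tcp [ 0.4958 -0.0461  0.1118] J [-50.8  20.3 111.2  68.5  98.7 -44.8] F [-0.5 -0.3  0.7] w 0.898 gf 0.0
shift [ -3.67 -11.32  -4.61] rot [0. 0. 0.]
```

View pics/p2.png

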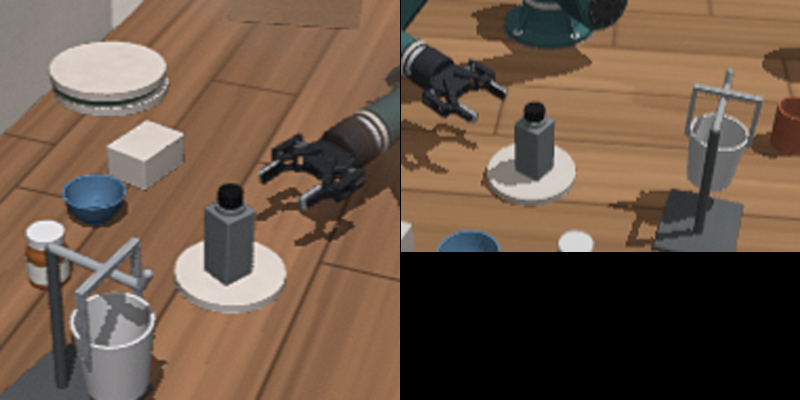

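The bottle stands in the middle of the bat at side crop (230,240), cap up. The pail hangs on the hook and the gripper is clear of everything, so I'm handing in.

```bash
python3 -c "from workcell import r; print(r.job_done())"
```

```text
the job is handed in; nothing more can be done
None
```

The pail hangs by its handle on the hook and the bottle stands cap up on the middle of the bat, both let go of. The other things were left untouched, and the job was handed in at about 21 s; the hand-in call returned no verdict.

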